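# Set the throttle stop and hold the lever on it

### The job

I am about to adjust the carburettor linkage and need the throttle held at its working setting: on the throttle rig, slide the stop block along its slot, back towards the lever, until the face that the lever meets lies on the long mark of the scale, and screw its clamp knob fully tight (clockwise). Then swing the throttle lever forward against its spring until it rests firmly on the clamped stop, and finish while still holding it there, without letting go. Leave the loose parts and tools on the bench where they are.

Things in the scene. Friction and masses are not known exactly. Their poses are not given: they have to be found in the camera images.
- rig: Throttle rig, bolted down. Dark steel base plate 110 mm (x) by 360 mm (y -115 to 245). Grey housing with a flat steel top plate, 90 by 225 mm (y -110 to 115), 125 mm above the bench; a 12 mm slot runs in it along y at x = 0. Carburettor on the base at y 150 to 215, below 105 mm. Origin: on the bench straight below the lever's pivot; x, y along the base plate, z up.
- lever_pivot (a point): Pivot of the throttle lever, inside the housing: rig x = 0, y = 0, 70 mm above the bench. The lever turns about the rig's x axis here, in the plane of the slot.
- long_mark (a point): Where the long mark of the scale crosses the middle of the slot, on the surface of the top plate (rig x = 0, y = 12 mm, z = 125 mm). The scale is engraved both sides of the slot: short lines every 10 mm and this one line, longer and thicker.
- stop_face (a point): On the stop block: middle of the top edge of the face that the lever meets (the block's -y face in the rig's axes), 22 mm above the top plate. The block is dark steel, 30 mm (x) by 32 mm (y) by 22 mm high, straddles the slot and carries the clamp knob. Axes as the rig's.
- stop (a joint): Slide of the stop block along the slot (m): 0 with its lever-side face on the long mark, growing along the rig's +y, away from the lever; limits -0.035 and 0.048. With the knob slack about 1.5 N moves it (push it, or draw it along by the knob); clamped tight it holds about 80 N.
- knob_grip (a point): Middle of the black wing of the clamp knob, on the knob's vertical axis, 46 mm above the top plate and 18 mm along +y from the stop's face. The wing is a bar 46 mm long, 13 mm thick, 22 mm high (35 to 57 mm above the plate), free all round. At knob angle q its length lies 0.65 - q rad anticlockwise (from above) from the rig's x axis.
- clamp_knob (a joint): Turn of the clamp knob (rad), growing clockwise seen from above: 0 fully slack, begins to bite at about 0.5, end stop at 1.35; tight means above 1.1. Takes about 0.12 N m, up to about 0.25 N m while tightening; stays where it is left.
- lever_grip (a point): Middle of the throttle lever's green plastic grip, 168 mm from the pivot. The grip is a rounded paddle 18 mm thick (rig x), 26 mm wide (in the swing), 62 mm long along the lever; below it a flat steel blade 6 mm (x) by 14 mm goes down through the slot to the pivot.
- throttle (a joint): Swing of the throttle lever (rad): 0 at rest, leaning 0.50 back from upright towards the rig's -y; grows as the grip swings to +y; upright at 0.50, end stop 1.0. With the stop on the long mark the lever meets it at about 0.565. A spring pulls it back to 0: about 5.4 N at the grip at rest, 10.5 N at 0.565.
- chaser: Spark plug thread chaser, lying loose on the bench near the rig: steel hexagon 21 mm across with a 14 mm threaded nose, 94 mm long, 21 mm high. Bystander.
- insulator: White ceramic spark plug insulator standing on end, 22 mm across, 60 mm high. Origin under its centre. Bystander.
- jet_holder: Brass jet holder standing on its 16 mm hexagon, 40 mm high. Origin under its centre. Bystander.
- spanner: Steel spanner 150 mm long lying on the bench. Bystander.
- screwdriver: Screwdriver lying on the bench. Bystander.
- float_bowl: Empty aluminium float bowl, 54 mm across, 34 mm high, open upwards. Bystander.
- gasket_box: Small cardboard gasket box 85 by 60 by 28 mm. Bystander.

How it is judged (in metres and radians):
On the way, in this order (a step that is already met when the one before it is completed fails the run):
1. the stop stands on the long mark and is clamped tight, the lever still at idle (value of joint stop between -0.004 and 0.004 m and value of joint clamp_knob above 1.1 rad and value of joint throttle below 0.3 rad), for 0.2 s.
2. the lever is held against the clamped stop (value of joint stop between -0.004 and 0.004 m and contact force between throttle and stop above 1.5 N and contact force between the fingers and throttle above 3 N), for 0.5 s.
At the end, for the whole second after the job is handed in: The stop's lever-side face is within 4 mm of the long mark, the clamp knob is turned past 1.1 rad, and the robot's fingers still hold the lever still and against the stop (lever at 0.50 to 0.63 rad, more than 1.5 N between lever and stop, more than 3 N between fingers and lever) (all of step 2 and value of joint clamp_knob above 1.1 rad and value of joint throttle between 0.5 and 0.63 rad and velocity of joint throttle below 0.05 rad/s); the arm keeps its last pose, push and grip.
It fails at once if a loose part or tool on the bench is shifted by more than 20 mm (distance of any of chaser, insulator, jet_holder, spanner, screwdriver, float_bowl, gasket_box from where it was at the start of the episode above 0.02 m).
It also fails if it takes over 54 s, if anything falls off the work surface, if the arm or the gripper's body presses on something with over 40 N, if the wrist force passes 120 N, or if a joint passes its speed limit or range.

### The arm

A 6-joint arm with a two-finger parallel gripper is mounted at the origin on the work surface. World frame = base frame: x ahead of the robot, y to its left, z up, the work surface at z = 0. Lengths are in mm, angles in rad, forces in N, time in s.
With the tool pointing down it reaches from about 400 to 925 mm from the base axis. Payload 12.5 kg.
Tool frame: the origin (TCP) lies midway between the tips of the shut fingers; the grasp point (between the pads) lies 19 mm behind it; y points along the fingers, x is the direction in which the jaws open and shut, and the axes are right-handed (so a half turn about y gives the same grasp; the last joint's range is limited). The gripper opens to 95 mm and grips with 3 to 60 N. Pads are 20 mm wide; open, the fingers measure 119 mm over their backs; the gripper's body (75 mm by 180 mm) begins 59 mm behind the grasp point.
Start: joints at [-1.309, 0.491, 1.559, -0, 1.092, -0.106], TCP at [224.751, -583.21, 214.661] pointing down, gripper open.
Joint ranges: [-3.1, 3.1], [-0.84, 2.19], [0.05, 2.79], [-1.13, 4.28], [0.06, 2.93], [-2.69, 2.69]. Speed limits (rad/s): [2.22, 2.22, 2.79, 3.14, 3.14, 3.14].

### API

Orientations are given as [roll, pitch, yaw] about the fixed x, y, z axes, in that order (R = Rz(yaw) Ry(pitch) Rx(roll)).
In Python, from cell import env, vision, job gives the robot as it stands.
- The arm moves only by the shell command python3 -m crank 'ROWS' [OPENING]. ROWS is JSON, a list of rows, each a list of 6 numbers: the shift along the tool's x, y, z in mm, then the turn, a rotation vector about the tool's x, y, z in degrees. In form: [[x, y, z, rx, ry, rz], ...]. A call has 1 to 5 rows; each row is the pose to reach, as a shift and turn from the pose measured when the call began, along the tool's axes at that moment; what a row does not reach only later rows make up. A row lasts 1/10 s, in which the tool goes at most 50 mm and 8.59 degrees, less where a joint would pass 70% of its speed; a pose out of reach is approached as far as the arm can. A call with a gripper value outside its range is refused whole. OPENING is the opening, from 0 (shut) to 1 (fully open), set as the call begins (- or left out, the last holds). The fingers move at their own pace and stop on an object; the grip force is fixed at half the most. Time passes only in rows, so rows that repeat a pose let the fingers close. It gives the time, the measured TCP pose, the force and the opening at its end, in the units of the state.
- env.state(): the state, without advancing time (a new reading comes with each control period).
- vision.read_camera(name): name is "scene" or "side" or "wrist"; returns (picture, depth): 420x560x3 uint8, blue, green, red; 420x560 float32, mm along the optical axis (not along the pixel's ray), 0 where there is no reading.
- vision.calibration(name): a dict with "vertical_fov" (degrees; the focal length in pixels is half the picture's height over the tangent of half this angle, whatever the lens; pixels are square), "cx", "cy" (the principal point, pixels), "dist" ([k1, k2, p1, p2, k3] as OpenCV has them; the pictures are not rectified), "pose" (4x4, takes a point from camera to world coordinates). Camera axes: x right, y down, z forward; pixel columns grow to the right and rows downward; lengths in mm; the calibration is good to about 2 mm. A picture is of the moment at which its call begins: read the wrist's pose just before it. calibration takes no time and is no camera call; for the wrist camera it gives the pose at the moment of the call.
- job.job_done(): hands the job in, once; it reports no verdict.
The state is a dict: "t": time; "joints": joint angles; "qvel": joint speeds; "tau": joint torques, N m; "eef_pos": TCP position; "tcp_rot": TCP orientation; "ft_force": force on the tool from outside, world axes, zero at the start; "moment": the same for the moment, N m; "opening": opening from 0.0 (shut) to 1.0 (fully open).
Only numpy, scipy, OpenCV 4.12 (cv2) and the standard library are available. Lean on these libraries where they do the work, as an engineer would, in place of code of your own. Each camera call takes 0.05 s, during which the arm holds its last target.

## Working session

There is one attempt and no reset: what is moved stays moved. The work goes in short steps, Python scripts to look and compute and a shell command to move; the robot and the scene stay as the last step left them, time stands still between calls to the robot, and variables do not carry over. Pictures are saved under pics/ and viewed, and the job is handed in when it is done.

```bash
ls; mkdir -p pics; python3 - <<'E'
from cell import env,vision
import cv2
print(env.state())
for n in("scene","side","wrist"):
    c=vision.calibration(n);p,d=vision.read_camera(n);cv2.imwrite(f"pics/{n}0.png",p)
    import numpy as np;np.save(f"pics/{n}0.npy",d);print(n,c)
E
```

```text
pics
{'t': 0.0, 'joints': array([-1.30857337e+00,  4.91576461e-01,  1.55942873e+00, -3.38707874e-05,
        1.09170966e+00, -1.05584212e-01]), 'qvel': array([ 0.00103332, -0.00039828,  0.00091647, -0.00203617, -0.00053633,
        0.00037082]), 'tau': array([ 1.43725885e-05, -6.12644434e+01, -2.58184969e+01,  6.92049810e-02,
        4.82442684e-02, -1.64815433e-04]), 'eef_pos': array([ 224.692313  , -582.95991549,  214.05838506]), 'tcp_rot': array([-1.57070793e+00,  1.11911911e-03, -1.20297347e+00]), 'ft_force': array([-0.02908688,  0.34693483,  0.56294701]), 'moment': array([-0.03353573, -0.03346391,  0.00311748]), 'opening': 1.0002322779855461}
scene {'vertical_fov': 51.599298587922966, 'cx': 281.639424736604, 'cy': 210.49575164420574, 'dist': array([0.04015467, 0.        , 0.        , 0.        , 0.        ]), 'pose': array([[-5.46728714e-01,  6.30994459e-01, -5.50394138e-01,
         1.16470401e+03],
       [ 8.37119646e-01,  4.25928371e-01, -3.43242947e-01,
         3.86838362e+02],
       [ 1.78440811e-02, -6.48406521e-01, -7.61085129e-01,
         1.03153372e+03],
       [ 0.
[... 410 characters left out ...]
893241e+03],
       [-2.44265082e-02, -8.40871768e-01, -5.40682915e-01,
         8.43718707e+02],
       [ 0.00000000e+00,  0.00000000e+00,  0.00000000e+00,
         1.00000000e+00]])}
wrist {'vertical_fov': 59.893584590762536, 'cx': 276.52533561686295, 'cy': 212.9606277916912, 'dist': array([-0.096473,  0.      ,  0.      ,  0.      ,  0.      ]), 'pose': array([[ 3.60061242e-01, -8.94472230e-01, -2.65094947e-01,
         2.99466602e+02],
       [-9.32927998e-01, -3.45559643e-01, -1.01162657e-01,
        -5.54523221e+02],
       [-1.11892753e-03,  2.83739250e-01, -9.58900822e-01,
         3.83868896e+02],
       [ 0.00000000e+00,  0.00000000e+00,  0.00000000e+00,
         1.00000000e+00]])}
```

View pics/scene0.png

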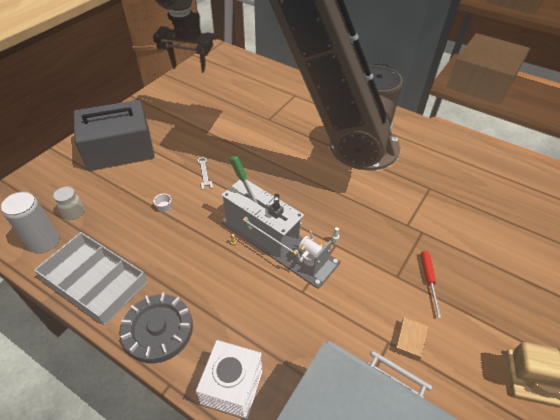

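View pics/side0.png

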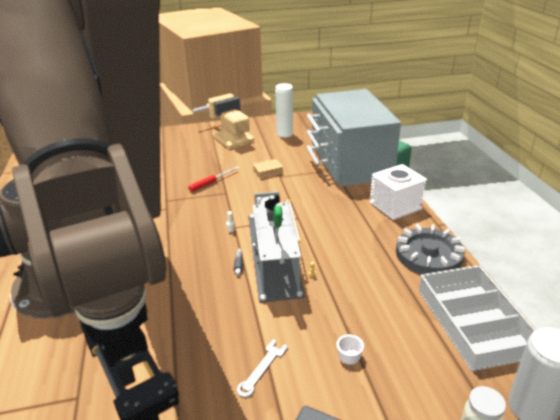

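View pics/wrist0.png

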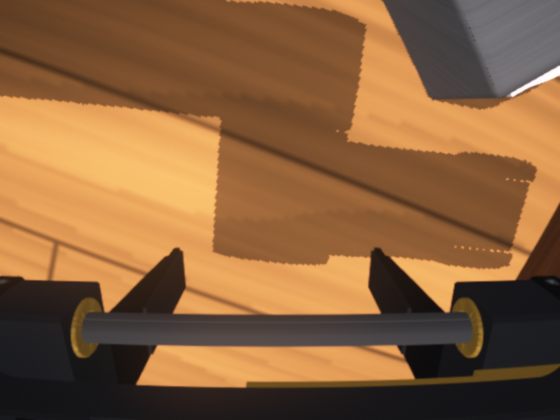

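```bash
cat > h.py <<'E'
import numpy as np,cv2
from cell import env,vision
def K(c,H=420):
    f=H/2/np.tan(np.radians(c["vertical_fov"])/2);return np.array([[f,0,c["cx"]],[0,f,c["cy"]],[0,0,1.]])
def pts(c,d,uv=None):
    if uv is None:
        v,u=np.mgrid[:d.shape[0],:d.shape[1]];uv=np.stack([u.ravel(),v.ravel()],1)
    uv=np.asarray(uv,float)
    n=cv2.undistortPoints(uv[:,None],K(c),c["dist"])[:,0]
    z=d[np.round(uv[:,1]).astype(int),np.round(uv[:,0]).astype(int)]
    P=np.c_[n*z[:,None],z]
    return P@c["pose"][:3,:3].T+c["pose"][:3,3]
def onplane(c,uv,z):
    n=cv2.undistortPoints(np.asarray(uv,float)[:,None],K(c),c["dist"])[:,0]
    r=np.c_[n,np.ones(len(n))]@c["pose"][:3,:3].T;o=c["pose"][:3,3]
    return o+r*((z-o[2])/r[:,2])[:,None]
def proj(c,P):
    T=np.linalg.inv(c["pose"]);rv=cv2.Rodrigues(T[:3,:3])[0]
    return cv2.projectPoints(np.asarray(P,float).reshape(-1,3),rv,T[:3,3],K(c),c["dist"])[0][:,0]
E
python3 - <<'E'
from h import *
for n,(x0,y0,x1,y1) in dict(scene=(195,140,355,290),side=(215,180,335,310)).items():
    p=cv2.imread(f"pics/{n}0.png");d=np.load(f"pics/{n}0.npy");c=vision.calibration(n)
    cv2.imwrite(f"pics/{n}0c.png",cv2.resize(p[y0:y1,x0:x1],None,fx=4.5,fy=4.5,interpolation=cv2.INTER_CUBIC)[:600,:800])
    P=pts(c,d).reshape(420,560,3)
    m=np.zeros((420,560),bool);m[y0:y1,x0:x1]=1
    t=m&(abs(P[...,2]-125)<5)
    r=cv2.minAreaRect(P[t][:,:2].astype(np.float32));print(n,t.sum(),P[t].mean(0),r)
    hsv=cv2.cvtColor(p,cv2.COLOR_BGR2HSV);g=m&(hsv[...,0]>45)&(hsv[...,0]<80)&(hsv[...,1]>120)
    print("green",g.sum(),P[g].mean(0),P[g].min(0),P[g].max(0))
E
```

```text
scene 1692 [526.25112548 -75.59188006 125.36343636] ((398.3892517089844, -68.19126892089844), (226.7926483154297, 342.73822021484375), 84.03067016601562)<stdin>:10: RuntimeWarning: Mean of empty slice.
  ret = um.true_divide(
Traceback (most recent call last):
ValueError: zero-size array to reduction operation minimum which has no identity
```

```bash
python3 - <<'E'
from h import *
for n,(x0,y0,x1,y1) in dict(scene=(205,140,350,285),side=(215,180,335,310)).items():
    p=cv2.imread(f"pics/{n}0.png");d=np.load(f"pics/{n}0.npy");c=vision.calibration(n)
    cv2.imwrite(f"pics/{n}0c.png",cv2.resize(p[y0:y1,x0:x1],None,fx=4.1,fy=4.1,interpolation=cv2.INTER_CUBIC)[:600,:800])
    P=pts(c,d).reshape(420,560,3)
    m=np.zeros((420,560),bool);m[y0:y1,x0:x1]=1
    t=m&(abs(P[...,2]-125)<4)&(P[...,0]>300)
    nn,lab,st,cen=cv2.connectedComponentsWithStats(t.astype(np.uint8))
    k=1+st[1:,4].argmax();t=lab==k
    r=cv2.minAreaRect(P[t][:,:2].astype(np.float32));print(n,t.sum(),P[t].mean(0),r,cv2.boxPoints(r))
    b,g_,r_=[p[...,i].astype(int) for i in range(3)]
    g=m&(g_>1.4*r_)&(g_>1.4*b)&(g_>40)
    print("green",g.sum(),np.argwhere(g).mean(0) if g.any() else 0, P[g].mean(0) if g.any() else 0)
E
```

```text
scene 1632 [527.02410548 -75.84973489 125.33102259] ((521.7412719726562, -81.06106567382812), (226.69859313964844, 94.39952850341797), 84.4215087890625) [[ 463.74643  -189.28528 ]
 [ 557.69885  -198.46179 ]
 [ 579.7361     27.163147]
 [ 485.7837     36.33966 ]]
green 115 [166.67826087 239.03478261] [ 516.49058806 -154.64627522  224.63428286]
side 1628 [ 517.52400713 -104.29349681  124.09693148] ((521.0388793945312, -80.862548828125), (229.9445343017578, 90.06411743164062), 84.71000671386719) [[ 465.59854  -191.19333 ]
 [ 555.2791   -199.49695 ]
 [ 576.47925    29.468231]
 [ 486.79865    37.77185 ]]
green 151 [215.31788079 276.94701987] [ 509.89986074 -171.22475841  224.92771899]
```

View pics/scene0c.png

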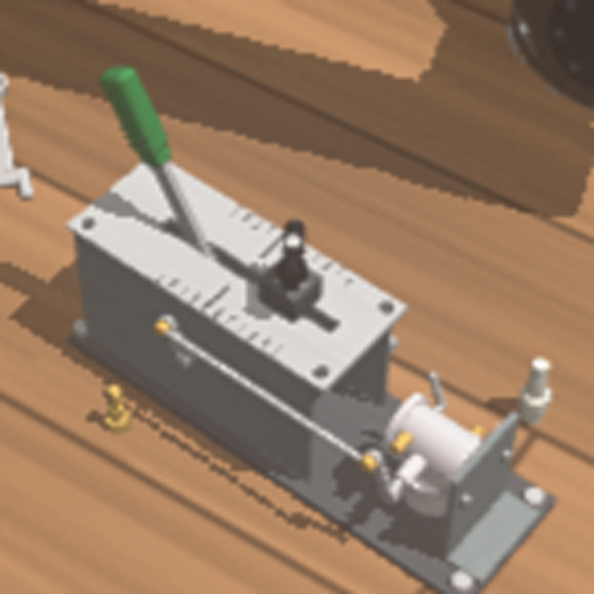

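View pics/side0c.png

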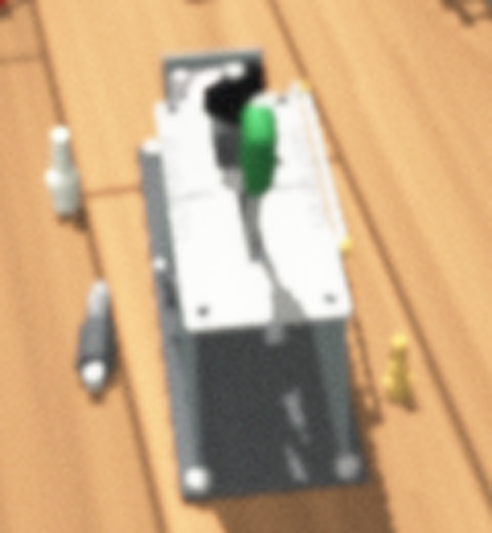

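```bash
cat >> h.py <<'E'
ang=-0.0948;O=np.array([521.2,-83.5,0])
Rr=np.array([[np.cos(ang),-np.sin(ang),0],[np.sin(ang),np.cos(ang),0],[0,0,1]])
def torig(P): return (np.asarray(P)-O)@Rr
def toworld(p): return np.asarray(p)@Rr.T+O
from scipy.spatial.transform import Rotation as Ro
def tool(s=None):
    s=s or env.state();return s["eef_pos"],Ro.from_euler("xyz",s["tcp_rot"]).as_matrix()
def need(pos,Rt):
    p,R=tool();print("shift",np.round(R.T@(np.asarray(pos)-p),1),"turn",np.round(np.degrees(Ro.from_matrix(R.T@Rt).as_rotvec()),2))
def down(yaw): return Ro.from_euler("xyz",[-np.pi/2,0,yaw]).as_matrix()
E
python3 - <<'E'
from h import *
for n in("scene","side"):
    d=np.load(f"pics/{n}0.npy");c=vision.calibration(n);P=torig(pts(c,d))
    for a,b in((140,150),(158,185)):
        k=(abs(P[:,0])<35)&(abs(P[:,1]-45)<60)&(P[:,2]>a)&(P[:,2]<b);print(n,a,k.sum(),P[k].mean(0),P[k].min(0),P[k].max(0))
    print(np.round(proj(c,toworld([[0,12,125],[0,45,171],[0,-80,217]]))))
need([530,-120,370],down(-1.02))
E
```

```text
scene 140 71 [  5.68110847  55.09492969 145.9152613 ] [-15.3395828   35.5567593  140.41952394] [ 15.99456802  68.36958246 149.71156333]
scene 158 80 [  5.94190827  58.18102187 177.52252037] [-20.3613089   39.37914329 158.96344846] [ 21.14374488  70.46628527 184.77688308]
[[264. 206.]
 [273. 200.]
 [237. 167.]]
side 140 46 [ -8.4651224   42.97154743 145.59354965] [-15.69194493  31.25258483 140.01030459] [  0.99701113  60.3823252  149.9557425 ]
side 158 152 [ -1.57286178  47.96398742 173.50809153] [-20.93839857  32.13762649 158.05431102] [ 18.11640775  65.34202404 184.99810843]
[[274. 226.]
 [272. 203.]
 [278. 216.]]
shift [-322.4 -155.5  451.4] turn [-1.000e-02 -1.048e+01 -5.000e-02]
```

```bash
python3 -m crank '[[0,-50,0,0,0,0],[-10,-100,15,0,0,0],[-40,-130,55,0,0,0],[-70,-155,95,0,-5,0],[-100,-155,135,0,-10,0]]'; python3 -m crank '[[-29,0,40,0,0,0],[-58,0,80,0,0,0],[-87,0,120,0,0,0],[-116,0,160,0,0,0],[-145,0,200,0,0,0]]'; python3 - <<'E'
from h import *
need([530,-120,370],down(-1.02));print(env.state())
E
```

```text
t: 0.65
eef_pos: [307.3, -453.4, 369.8]
tcp_rot: [-1.571, -0.003, -1.026]
ft_force: [-0.3, -0.4, 0.8]
opening: 0.997
t: 1.15
eef_pos: [403.5, -223.8, 369.4]
tcp_rot: [-1.571, -0.003, -1.027]
ft_force: [1.2, 0.3, 0.3]
opening: 1.004
shift [-23.3  -0.6 162. ] turn [-0.   -0.37  0.16]
{'t': 1.15, 'joints': array([-6.49264689e-01,  1.13752612e-01,  1.69414149e+00, -9.59380456e-04,
        1.33112625e+00,  3.77493029e-01]), 'qvel': array([ 1.02912644, -0.12082988,  0.14647207,  0.00122357, -0.02678009,
        1.02363272]), 'tau': array([-9.15764630e+00, -3.90995693e+01, -2.87486029e+01, -2.23421615e-03,
        2.03408883e-01, -1.78257365e+00]), 'eef_pos': array([ 403.45174638, -223.82203167,  369.41164839]), 'tcp_rot': array([-1.57071512, -0.00273482, -1.02653129]), 'ft_force': array([1.22459084, 0.25258078, 0.28853041]), 'moment': array([-0.05165519, -0.02906613, -0.0226647 ]), 'opening': 1.0039467836658587}
```

```bash
python3 - <<'E'
from h import *
need([530,-20,370],down(-1.02))
E
python3 -m crank '[[-25,0,42,0,0,0],[-50,0,84,0,0,0],[-75,0,140,0,0,0],[-109,0,210,0,0,0],[-109,0,214,0,0,0]]';python3 -m crank '[[0,0,0,0,0,0],[0,0,0,0,0,0],[0,0,0,0,0,0]]'; python3 - <<'E'
from h import *
need([530,-20,370],down(-1.02))
c=vision.calibration("wrist");p,d=vision.read_camera("wrist");cv2.imwrite("pics/w1.png",p);np.save("pics/w1.npy",d);np.savez("pics/w1c.npz",**c)
print(proj(c,toworld([[0,0,125],[45,115,125],[-45,115,125],[45,-110,125],[0,12,125],[-20,12,125],[20,12,125],[0,54,171]])))
E
```

```text
shift [-108.8   -0.9  213.8] turn [-0.   -0.37  0.16]
t: 1.65
eef_pos: [530.8, -17.3, 369.1]
tcp_rot: [-1.571, -0.003, -1.026]
ft_force: [0.2, -0.7, 0.3]
opening: 0.997
t: 1.95
eef_pos: [530.3, -17.9, 369.0]
tcp_rot: [-1.571, -0.003, -1.026]
ft_force: [-0.8, -0.0, -0.8]
opening: 1.002
shift [ 1.6 -1.  -1.4] turn [ 0.02 -0.34  0.15]
[[319.20727465 212.35058679]
 [263.19648867 121.71600946]
 [217.50269671 185.49055898]
 [411.82723788 235.48878305]
 [311.26648715 206.52433318]
 [300.88878743 219.50980279]
 [321.83711897 193.28203867]
 [283.640053   195.08170984]]
```

View pics/w1.png

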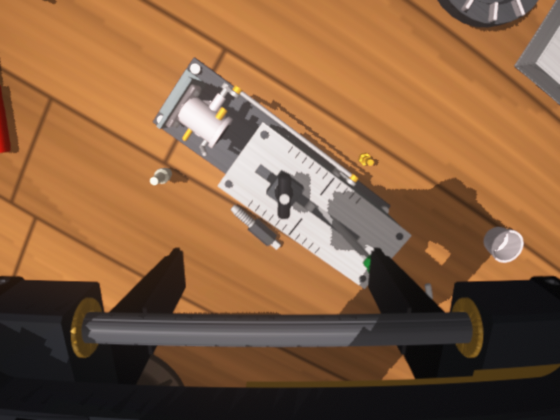

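```bash
python3 - <<'E'
from h import *
p=cv2.imread("pics/w1.png");c=dict(np.load("pics/w1c.npz"))
x0,y0=210,110;q=cv2.resize(p[y0:y0+150,x0:x0+200],None,fx=4,fy=4,interpolation=cv2.INTER_CUBIC)
for w in ([0,12,125],[30,12,125],[-30,12,125],[45,115,125],[-45,115,125],[45,-110,125]):
    u=(proj(c,toworld([w]))[0]-[x0,y0]+.5)*4;cv2.circle(q,tuple(int(v) for v in u),3,(0,0,255),1)
for s in(20,24,28):
    u=(proj(c,toworld([[-15,12+s,147],[15,12+s,147],[15,44+s,147]]))-[x0,y0]+.5)*4;cv2.polylines(q,[u.astype(int)],0,(0,255*(s==24),255),1)
cv2.imwrite("pics/w1d.png",q)
E
```

```text
(no output)
```

View pics/w1d.png

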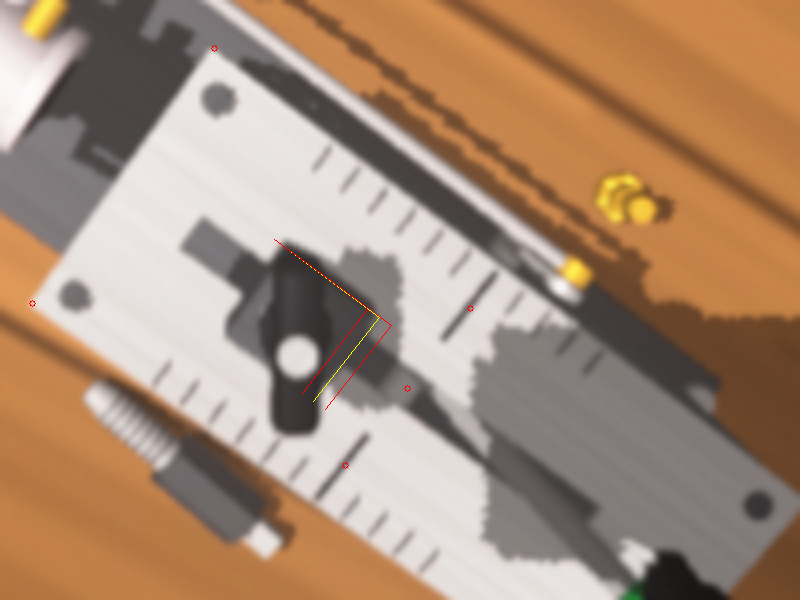

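```bash
python3 - <<'E'
from h import *
p=cv2.imread("pics/w1.png");c=dict(np.load("pics/w1c.npz"))
a=np.array([[297,262],[296,432],[297,357],[372,312],[297,390]])/4.+[210,110]-.125*3
r=torig(onplane(c,a,182));print(r);v=r[1]-r[0];print(np.arctan2(v[1],v[0]),np.linalg.norm(v),(r[0]+r[1])/2)
print(torig(onplane(c,a[3:4],147)))
yaw=ang+0.65-np.pi/2;print(yaw)
need(toworld([0,56.5,250]),down(yaw))
need(toworld([0,56.5,155]),down(yaw))
E
```

```text
[[ 18.40272632  67.85440766 182.        ]
 [-16.97885553  41.52057933 182.        ]
 [ -1.0011291   53.23958706 182.        ]
 [ 19.49173943  45.16785167 182.        ]
 [ -7.9059934   48.03710314 182.        ]]
-2.501761959739934 44.105859568148944 [  0.71193539  54.68749349 182.        ]
[[ 14.83426634  38.40114107 147.        ]]
-1.0155963267948964
shift [  5.4 119.2  -7.9] turn [ 0.   -0.64  0.16]
shift [  5.2 214.2  -7.9] turn [ 0.   -0.64  0.16]
```

```bash
python3 -m crank '[[6,40,-8,0,-0.6,0],[6,80,-8,0,-0.6,0],[6,120,-8,0,-0.6,0],[6,160,-8,0,-0.6,0],[6,190,-8,0,-0.6,0]]'; python3 -m crank '[[0,12,0,0,0,0],[0,24,0,0,0,0],[0,24,0,0,0,0]]';python3 - <<'E'
from h import *
need(toworld([0,55.5,155]),down(-1.0156))
c=vision.calibration("wrist");p,d=vision.read_camera("wrist");cv2.imwrite("pics/w2.png",p)
print(env.state()["ft_force"])
E
```

```text
t: 2.5
eef_pos: [525.7, -29.2, 177.5]
tcp_rot: [-1.572, -0.002, -1.018]
ft_force: [0.3, 0.2, 0.0]
opening: 1.0
t: 2.8
eef_pos: [525.2, -30.1, 152.7]
tcp_rot: [-1.573, -0.001, -1.02]
ft_force: [0.4, -0.8, 0.5]
opening: 1.001
shift [-0.9 -2.3  2. ] turn [ 0.12 -0.24  0.07]
[-0.06658191  0.15571206  0.70460107]
```

View pics/w2.png

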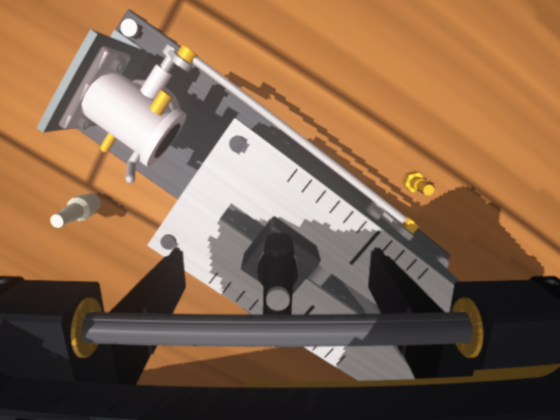

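```bash
python3 -m crank '[[-1,-2,2,0,0,0],[-1,-2,2,0,0,0],[-1,-2,2,0,0,0],[-1,-2,2,0,0,0],[-1,-2,2,0,0,0]]' 0;python3 -m crank '[[0,0,0,0,0,0],[0,0,0,0,0,0],[0,0,0,0,0,0],[0,0,0,0,0,0]]';python3 - <<'E'
from h import *
print(torig(env.state()["eef_pos"]))
need(toworld([0,30,155]),down(-1.0156))
c=vision.calibration("wrist");p,d=vision.read_camera("wrist");cv2.imwrite("pics/w3.png",p);np.savez("pics/w3c.npz",**c)
E
```

```text
t: 3.35
eef_pos: [526.9, -28.0, 155.8]
tcp_rot: [-1.572, -0.002, -1.019]
ft_force: [-0.3, 0.5, -0.6]
opening: 0.637
t: 3.75
eef_pos: [526.9, -28.0, 155.8]
tcp_rot: [-1.572, -0.002, -1.019]
ft_force: [-0.1, 0.0, -0.8]
opening: 0.301
[  0.37548353  55.83203021 155.82040084]
shift [ 20.4   0.9 -15.9] turn [ 0.05 -0.21  0.13]
```

View pics/w3.png

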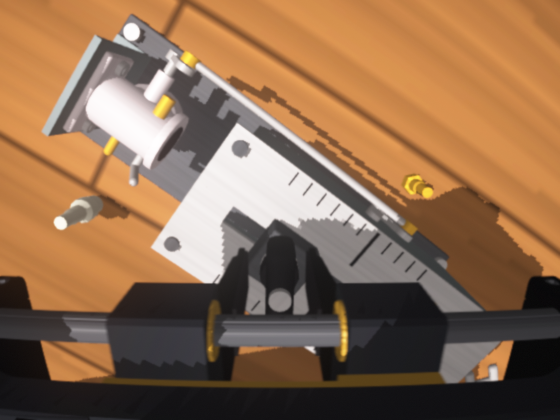

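```bash
python3 -m crank '[[0,0,0,0,0,0],[0,0,0,0,0,0],[0,0,0,0,0,0],[0,0,0,0,0,0],[0,0,0,0,0,0]]';python3 -m crank '[[0,0,0,0,0,0],[0,0,0,0,0,0]]';python3 - <<'E'
from h import *
print(torig(env.state()["eef_pos"]))
need(toworld([0,30,155]),down(-1.0156))
E
```

```text
t: 4.3
eef_pos: [527.3, -28.1, 155.9]
tcp_rot: [-1.571, -0.003, -1.019]
ft_force: [4.8, -1.4, -2.6]
opening: 0.194
t: 4.5
eef_pos: [527.4, -28.1, 155.9]
tcp_rot: [-1.571, -0.003, -1.019]
ft_force: [4.1, -1.5, -2.3]
opening: 0.191
[  0.93087845  55.77439567 155.89323217]
shift [ 20.    1.  -16.3] turn [-0.01 -0.21  0.18]
```

```bash
python3 - <<'E'
from h import *
c=vision.calibration("wrist");p,d=vision.read_camera("wrist");cv2.imwrite("pics/w4.png",cv2.resize(p[190:360,180:400],None,fx=3.5,fy=3.5,interpolation=cv2.INTER_CUBIC))
E
```

```text
(no output)
```

View pics/w4.png

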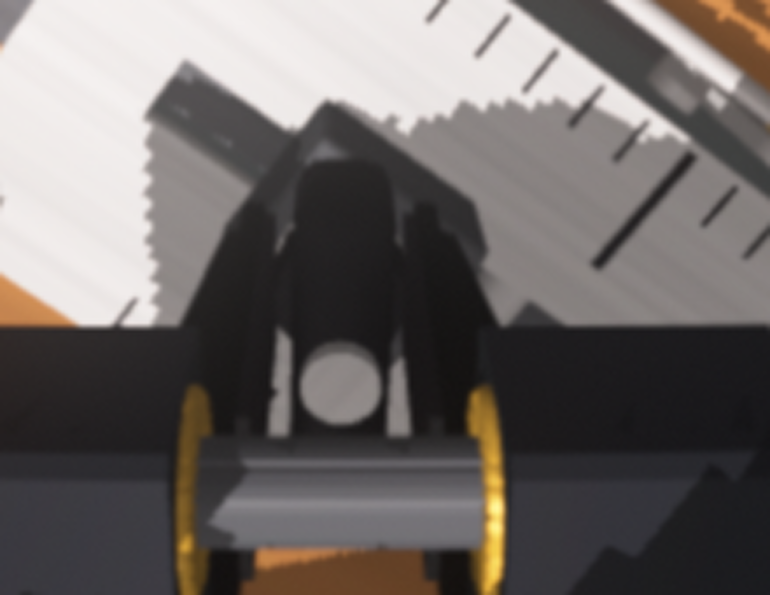

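```bash
python3 -m crank '[[4,0,-3.2,0,0,0],[8,0,-6.4,0,0,0],[12,0,-9.6,0,0,0],[16,0,-13,0,0,0],[20,0,-16.3,0,0,0]]';python3 -m crank '[[0,0,0,0,0,0],[0,0,0,0,0,0]]';python3 - <<'E'
from h import *
s=env.state();print(torig(s["eef_pos"]),torig(s["ft_force"]+O))
c=vision.calibration("wrist");p,d=vision.read_camera("wrist");np.savez("pics/w5c.npz",**c);cv2.imwrite("pics/w5.png",p);np.save("pics/w5.npy",d)
q=cv2.resize(p[170:370,160:420],None,fx=3,fy=3,interpolation=cv2.INTER_CUBIC)
for w in ([0,12,125],[30,12,125],[45,115,125],[-45,115,125],[15,12,147],[15,44,147],[-15,44,147],[0,30,182]):
    u=(proj(c,toworld([w]))[0]-[160,170]+.5)*3;cv2.circle(q,tuple(int(v) for v in u),3,(0,0,255),1)
cv2.imwrite("pics/w5d.png",q)
p,d=vision.read_camera("scene");cv2.imwrite("pics/s5.png",cv2.resize(p[150:270,205:335],None,fx=5,fy=5,interpolation=cv2.INTER_CUBIC))
E
```

```text
t: 5.05
eef_pos: [524.8, -54.0, 156.0]
tcp_rot: [-1.569, -0.004, -1.019]
ft_force: [9.6, 0.4, -5.8]
opening: 0.193
t: 5.25
eef_pos: [524.9, -54.5, 155.9]
tcp_rot: [-1.569, -0.005, -1.02]
ft_force: [4.3, -2.5, -4.2]
opening: 0.197
[  0.94970574  29.20801792 155.9223614 ] [ 4.49276954 -2.03747952 -4.16977605]
```

View pics/w5d.png

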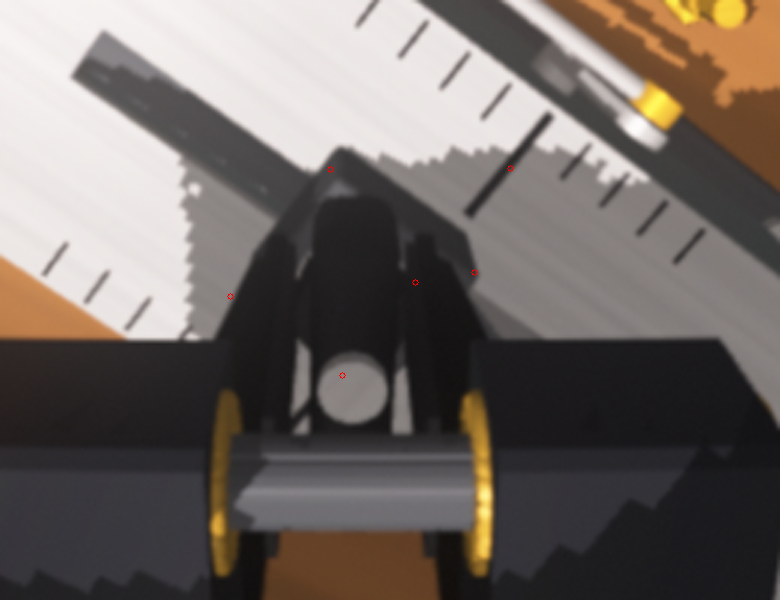

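View pics/s5.png

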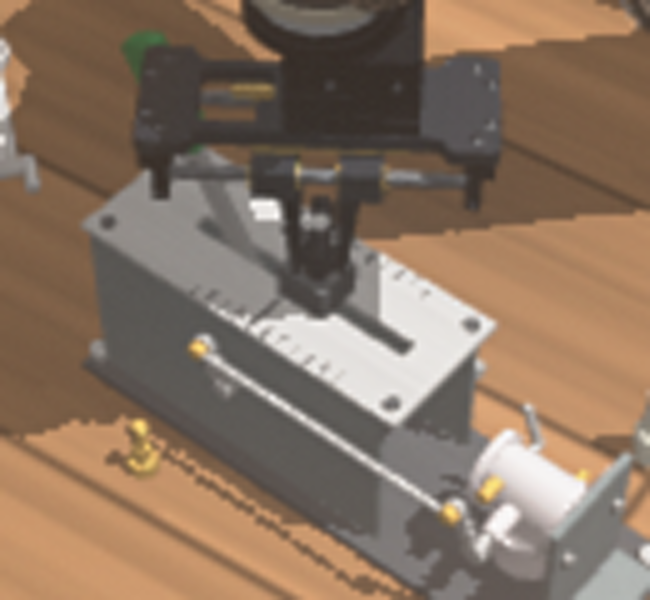

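```bash
python3 - <<'E'
from h import *
c=dict(np.load("pics/w5c.npz"));d=np.load("pics/w5.npy")
for n,a in dict(topcorner=(341,157),topmid=(400,200),facecorner=(466,240),botcorner=(486,272),mark1=(548,117),mark2=(470,212),disc=(352,385),wing=(355,215),plate=(600,210),plateedge=(425,6)).items():
    uv=np.array([a])/3.+[160,170]-.33
    print(n,torig(pts(c,d,uv)).round(1), torig(onplane(c,uv,125)).round(1),torig(onplane(c,uv,147)).round(1))
E
```

```text
topcorner [[ 14.8  41.5 135.1]] [[ 12.1  39.6 125. ]] [[ 17.9  43.8 147. ]]
topmid [[ 14.7  27.9 135.4]] [[ 12.   25.1 125. ]] [[ 17.7  30.9 147. ]]
facecorner [[ 15.1  12.  132.4]] [[ 13.2   9.5 125. ]] [[ 18.8  17.  147. ]]
botcorner [[ 10.1   1.8 124.4]] [[ 10.3   2.  125. ]] [[ 16.2  10.3 147. ]]
mark1 [[ 42.4  12.9 125.3]] [[ 42.4  12.8 125. ]] [[ 44.8  19.9 147. ]]
mark2 [[ 18.3  12.7 125.2]] [[ 18.3  12.6 125. ]] [[ 23.3  19.7 147. ]]
disc [[  0.9  28.9 184.9]] [[-26.1   8.1 125. ]] [[-16.2  15.7 147. ]]
wing [[ 18.4  41.5 172.5]] [[  4.3  30.3 125. ]] [[ 10.8  35.5 147. ]]
plate [[ 34.   -7.9 124.6]] [[ 34.   -7.7 125. ]] [[ 37.3   1.6 147. ]]
plateedge [[ 44.7  44.3 121.6]] [[ 45.   44.8 125. ]] [[ 47.1  48.4 147. ]]
```

```bash
python3 -m crank '[[-0.6,0,0.5,0,4,0],[-0.6,0,0.5,0,10,0],[-0.6,0,0.5,0,16,0],[-0.6,0,0.5,0,22,0],[-0.6,0,0.5,0,28,0]]';python3 - <<'E'
from h import *
s=env.state();print(torig(s["eef_pos"]),torig(s["ft_force"]+O),s["moment"],s["joints"][5])
need(toworld([0.5,29.8,155.5]),down(-1.0156-np.radians(28)))
need(toworld([0.5,29.8,155.5]),down(-1.0156-np.radians(60)))
E
```

```text
t: 5.85
eef_pos: [525.2, -53.9, 155.9]
tcp_rot: [-1.566, -0.004, -1.512]
ft_force: [6.1, -2.3, -3.5]
opening: 0.192
[  1.22718064  29.85134222 155.92590928] [ 6.24164283 -1.67398776 -3.49039394] [-0.4894013  -1.02890621  0.13113693] 1.2879446299447395
shift [-0.1  0.4 -0.7] turn [-0.25 -0.46  0.21]
shift [-0.1  0.4 -0.7] turn [-0.3  31.54  0.13]
```

```bash
python3 -m crank '[[0,0,-0.7,0,6,0],[0,0,-0.7,0,12,0],[0,0,-0.7,0,18,0],[0,0,-0.7,0,24,0],[0,0,-0.7,0,30,0]]';python3 - <<'E'
from h import *
s=env.state();print(torig(s["eef_pos"]),torig(s["ft_force"]+O),s["moment"],s["joints"][5])
need(toworld([0.5,29.8,155.5]),down(-1.0156-np.radians(80)))
E
```

```text
t: 6.35
eef_pos: [525.1, -54.7, 156.1]
tcp_rot: [-1.563, -0.001, -2.04]
ft_force: [4.8, -6.3, -2.7]
opening: 0.194
[  1.15959409  29.03495366 156.12013118] [ 5.33782225 -5.82180736 -2.65750783] [-1.04494898 -0.95950874  0.19359052] 1.8150851245416146
shift [-0.5  0.6 -0.9] turn [-0.44 21.32 -0.  ]
```

```bash
python3 -m crank '[[-0.5,0,-0.7,0,5,0],[-0.5,0,-0.7,0,10,0],[-0.5,0,-0.7,0,15,0],[-0.5,0,-0.7,0,19,0],[-0.5,0,-0.7,0,22,0]]';python3 - <<'E'
from h import *
s=env.state();print(torig(s["eef_pos"]),torig(s["ft_force"]+O),s["moment"],s["joints"][5])
need(toworld([0.5,29.8,155.5]),down(-1.0156-np.radians(80)))
c=vision.calibration("wrist");p,d=vision.read_camera("wrist");np.savez("pics/w6c.npz",**c);cv2.imwrite("pics/w6.png",p);np.save("pics/w6.npy",d)
E
```

```text
t: 6.85
eef_pos: [524.2, -54.7, 156.2]
tcp_rot: [-1.563, 0.0, -2.426]
ft_force: [0.1, -3.1, 4.0]
opening: 0.194
[  0.28659244  29.00342603 156.20521261] [ 0.4348236  -3.02483197  3.99508058] [-0.57455097  0.05564162  0.03612532] 2.2026894392577923
shift [-0.7  0.7 -0.4] turn [-0.42 -0.81 -0.  ]
```

View pics/w6.png

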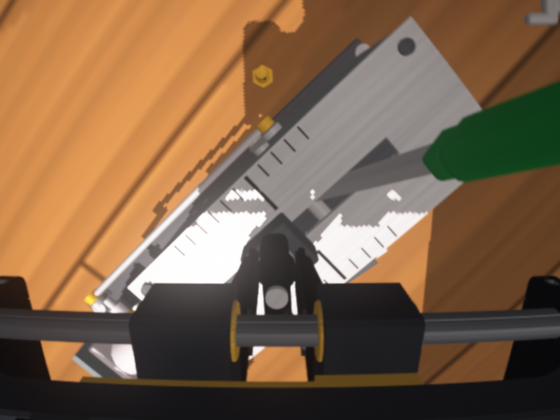

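```bash
python3 -m crank '[[0,0,0,0,2,0],[0,0,0,0,4,0],[0,0,0,0,4,0],[0,0,0,0,4,0]]';python3 - <<'E'
from h import *
s=env.state();print(torig(s["eef_pos"]),torig(s["ft_force"]+O),s["moment"],s["joints"][5],s["tcp_rot"][2])
c=vision.calibration("wrist");p,d=vision.read_camera("wrist");np.savez("pics/w7c.npz",**c);cv2.imwrite("pics/w7.png",p);np.save("pics/w7.npy",d)
cv2.imwrite("pics/w7d.png",cv2.resize(p[150:350,180:400],None,fx=3.5,fy=3,interpolation=cv2.INTER_CUBIC))
E
```

```text
t: 7.3
eef_pos: [524.0, -54.5, 156.3]
tcp_rot: [-1.564, 0.0, -2.497]
ft_force: [2.9, -2.2, -0.1]
opening: 0.196
[2.66186511e-02 2.91062339e+01 1.56271128e+02] [ 3.10041577 -1.87128154 -0.06277293] [-0.32534429 -0.2881161   0.2579298 ] 2.273476524422985 -2.496752723770789
```

View pics/w7d.png

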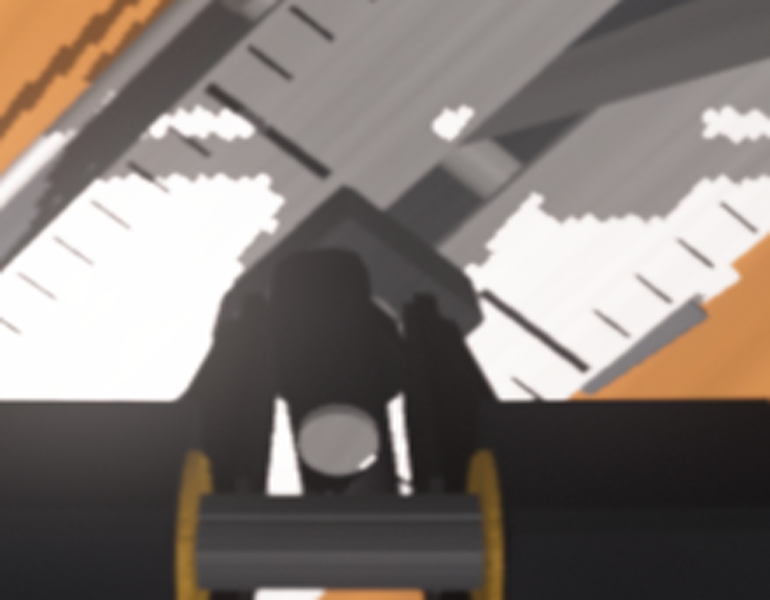

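```bash
python3 -m crank '[[0,0,0,0,-2,0],[0,0,0,0,-2,0],[0,0,0,0,-2,0],[0,0,0,0,-2,0]]' 0.45;python3 -m crank '[[0,-10,0,0,0,0],[0,-40,0,0,0,0],[0,-80,0,0,0,0],[0,-120,0,0,0,0],[0,-160,0,0,0,0]]';python3 -m crank '[[0,-40,0,0,0,0],[0,-50,0,0,0,0],[0,-50,0,0,0,0]]';python3 - <<'E'
from h import *
s=env.state();print(torig(s["eef_pos"]),torig(s["ft_force"]+O))
c=vision.calibration("wrist");p,d=vision.read_camera("wrist");np.savez("pics/w8c.npz",**c);cv2.imwrite("pics/w8.png",p);np.save("pics/w8.npy",d)
E
```

```text
t: 7.75
eef_pos: [523.8, -54.4, 156.2]
tcp_rot: [-1.564, -0.0, -2.463]
ft_force: [0.6, 0.3, -0.4]
opening: 0.432
t: 8.25
eef_pos: [522.7, -53.5, 318.7]
tcp_rot: [-1.564, 0.0, -2.463]
ft_force: [1.0, 0.1, -0.4]
opening: 0.449
t: 8.55
eef_pos: [522.5, -53.2, 370.6]
tcp_rot: [-1.561, 0.002, -2.463]
ft_force: [-0.1, 0.2, -0.6]
opening: 0.448
[ -1.56804633  30.31881916 370.59172214] [-0.0905521   0.17412079 -0.6113372 ]
```

View pics/w8.png

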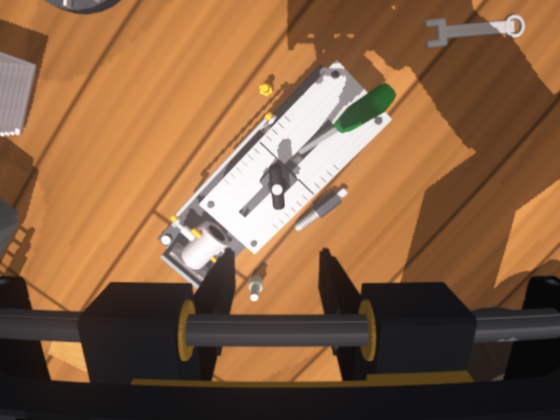

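```bash
python3 - <<'E'
from h import *
p=cv2.imread("pics/w8.png");c=dict(np.load("pics/w8c.npz"));d=np.load("pics/w8.npy")
P=torig(pts(c,d)).reshape(420,560,3)
k=(P[...,2]>155)&(P[...,2]<190)&(abs(P[...,0])<40)&(P[...,1]>-5)&(P[...,1]<70)&(np.mgrid[:420,:560][0]<250)
r=cv2.minAreaRect(P[k][:,:2].astype(np.float32));print(k.sum(),r,cv2.boxPoints(r))
k=(P[...,2]>143)&(P[...,2]<150)&(abs(P[...,0])<40)&(P[...,1]>-5)&(P[...,1]<70)&(np.mgrid[:420,:560][0]<250)
print(k.sum(),P[k].min(0),P[k].max(0))
x0,y0=215,110;q=cv2.resize(p[y0:y0+120,x0:x0+160],None,fx=5,fy=5,interpolation=cv2.INTER_CUBIC)
for w in ([30,12,125],[-30,12,125],[15,12,147],[-15,12,147],[15,44,147],[0,30,182]):
    u=(proj(c,toworld([w]))[0]-[x0,y0]+.5)*5;cv2.circle(q,tuple(int(v) for v in u),3,(0,0,255),1)
cv2.imwrite("pics/w8d.png",q)
E
```

```text
618 ((-0.2340841293334961, 29.09710693359375), (18.166690826416016, 44.928199768066406), 43.4969596862793) [[-22.285643  39.140594]
 [  8.63916    6.549192]
 [ 21.817474  19.05362 ]
 [ -9.107328  51.645023]]
299 [-14.47412731  11.36211105 143.07400288] [ 14.93289004  42.67780635 149.30287356]
```

View pics/w8d.png

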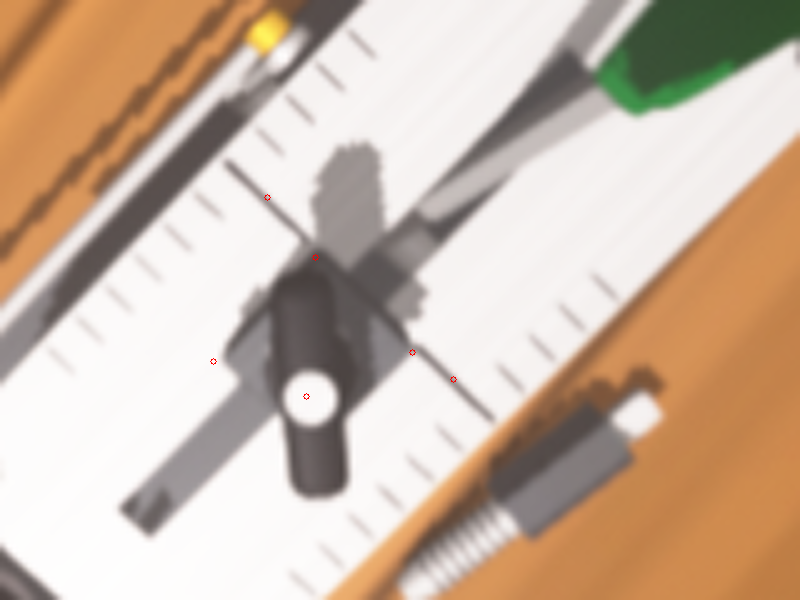

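```bash
cat >> h.py <<'E'
def lev(th,r):
    # TCP pose with fingers along the lever at lean th (joint), TCP r from pivot
    a=th-0.5;y=np.array([0,-np.sin(a),-np.cos(a)]);x=np.array([1.,0,0]);z=np.cross(x,y)
    return toworld(np.array([0,0,70])-r*y),Rr@np.c_[x,y,z]
E
python3 -m crank '[[0,0,0,0,-8.5,0],[0,0,0,0,-17,0],[0,0,0,0,-25.5,0],[0,0,0,0,-34,0],[0,0,0,0,-42.5,0]]' 0.6;python3 -m crank '[[0,0,0,0,-8.5,0],[0,0,0,0,-17,0],[0,0,0,0,-25.5,0],[0,0,0,0,-34,0],[0,0,0,0,-42.5,0]]';python3 -m crank '[[0,0,0,0,-8.5,0],[0,0,0,0,-17,0],[0,0,0,0,-25.5,0],[0,0,0,0,-34,0],[0,0,0,0,-42.5,0]]'; python3 - <<'E'
from h import *
print(env.state()["joints"])
need(*lev(0,300));need(*lev(0,249))
E
```

```text
t: 9.1
eef_pos: [521.7, -53.0, 366.8]
tcp_rot: [-1.569, -0.004, -1.715]
ft_force: [-0.3, 1.0, -0.2]
opening: 0.6
t: 9.6
eef_pos: [521.2, -52.9, 364.9]
tcp_rot: [-1.574, -0.002, -0.967]
ft_force: [0.7, 0.3, -0.5]
opening: 0.601
t: 10.1
eef_pos: [520.7, -52.8, 363.0]
tcp_rot: [-1.575, 0.004, -0.22]
ft_force: [-0.9, 0.2, -0.1]
opening: 0.6
[-0.22535727  0.22276132  1.5742133  -0.00398486  1.3490629  -0.00480873]
shift [  25.3   30.2 -172.4] turn [28.82 -7.07  1.53]
shift [  22.4   74.9 -148. ] turn [28.82 -7.07  1.53]
```

```bash
python3 -m crank '[[6,6,-42,7,-1.7,0.4],[12,14,-85,14,-3.5,0.8],[18,22,-128,21,-5.2,1.1],[25,30,-172,28.5,-7,1.5],[25,30,-172,28.8,-7.1,1.5]]'; python3 -m crank '[[0,0,0,0,0,0],[0,0,0,0,0,0]]';python3 - <<'E'
from h import *
print(env.state()["joints"]);print(torig(env.state()["eef_pos"]))
need(*lev(0,300));need(*lev(0,149))
c=vision.calibration("wrist");p,d=vision.read_camera("wrist");np.savez("pics/w9c.npz",**c);cv2.imwrite("pics/w9.png",p)
b,g,r=[p[...,i].astype(int) for i in range(3)];m=(g>1.4*r)&(g>1.4*b)&(g>40)
P=torig(pts(c,d)).reshape(420,560,3)[m];print(m.sum(),np.argwhere(m).mean(0),P.mean(0),P.min(0),P.max(0))
E
```

```text
t: 10.6
eef_pos: [505.7, -232.5, 328.2]
tcp_rot: [-1.063, 0.006, -0.102]
ft_force: [0.0, -0.0, 0.3]
opening: 0.597
t: 10.8
eef_pos: [505.3, -232.3, 326.6]
tcp_rot: [-1.062, 0.009, -0.103]
ft_force: [-0.0, -0.3, 0.0]
opening: 0.599
[-0.74321014  0.41000256  1.48266981  0.3965102   1.57684946 -0.70239471]
[  -1.70400456 -149.63933056  326.5914681 ]
shift [ 1.6 -3.   8.4] turn [-0.53 -0.63 -0.23]
shift [  2.2 148.    7. ] turn [-0.53 -0.63 -0.23]
774 [196.14470284 279.13049096] [-1.80073646e-01 -8.80082430e+01  2.42194208e+02] [  -8.06886854 -162.81761145    8.02101699] [  7.46095748   8.13918442 513.77375213]
```

View pics/w9.png

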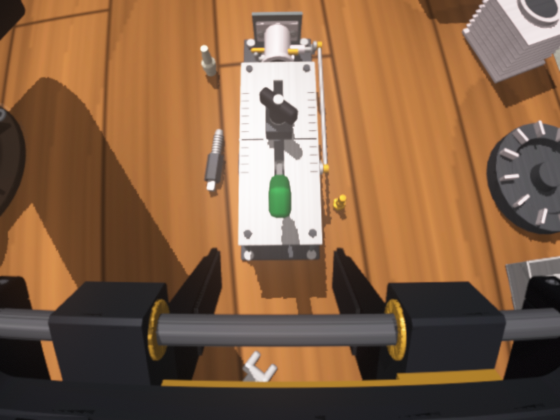

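```bash
python3 -m crank '[[2,10,7,-0.5,-0.6,0],[2,40,7,-0.5,-0.6,0],[2,70,7,-0.5,-0.6,0],[2,95,7,-0.5,-0.6,0],[2,105,7,-0.5,-0.6,0]]'; python3 -m crank '[[0,0,0,0,0,0],[0,0,0,0,0,0]]';python3 - <<'E'
from h import *
print(torig(env.state()["eef_pos"]))
need(*lev(0,149))
c=vision.calibration("wrist");p,d=vision.read_camera("wrist");cv2.imwrite("pics/w10.png",p)
E
```

```text
t: 11.35
eef_pos: [512.5, -171.5, 238.1]
tcp_rot: [-1.071, 0.004, -0.089]
ft_force: [-1.3, -0.5, 1.2]
opening: 0.6
t: 11.55
eef_pos: [512.9, -170.9, 239.0]
tcp_rot: [-1.072, 0.002, -0.087]
ft_force: [0.3, 0.4, -0.3]
opening: 0.603
[-1.82936270e-02 -8.78058127e+01  2.39043993e+02]
shift [ 0.2 41.4 -3.9] turn [ 0.05  0.33 -0.34]
```

View pics/w10.png

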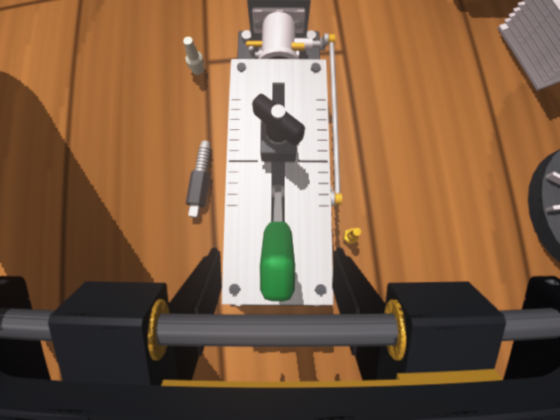

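```bash
python3 -m crank '[[0,15,-4,0,0,0],[0,30,-4,0,0,0],[0,41,-4,0,0,0],[0,41,-4,0,0,0],[0,41,-4,0,0,0]]'; python3 - <<'E'
from h import *
print(torig(env.state()["eef_pos"]))
need(*lev(0,149))
E
python3 -m crank '[[0,0,0,0,0,0],[0,0,0,0,0,0],[0,0,0,0,0,0],[0,0,0,0,0,0],[0,0,0,0,0,0]]' 0;python3 -m crank '[[0,0,0,0,0,0],[0,0,0,0,0,0],[0,0,0,0,0,0]]'
python3 - <<'E'
from h import *
need(*lev(0,149))
p,d=vision.read_camera("wrist");cv2.imwrite("pics/w11.png",p)
E
```

```text
t: 12.1
eef_pos: [514.5, -155.7, 201.8]
tcp_rot: [-1.072, 0.001, -0.088]
ft_force: [0.5, 0.7, -0.0]
opening: 0.601
[ 1.96093747e-01 -7.25554153e+01  2.01819399e+02]
shift [-0.2  1.5  0.5] turn [ 0.09  0.32 -0.26]
t: 12.6
eef_pos: [514.5, -155.8, 201.9]
tcp_rot: [-1.072, 0.001, -0.088]
ft_force: [-0.3, -0.6, 0.7]
opening: 0.238
t: 12.9
eef_pos: [514.5, -155.8, 201.9]
tcp_rot: [-1.072, 0.001, -0.088]
ft_force: [-1.6, 0.8, -0.2]
opening: 0.19
shift [-0.2  1.6  0.5] turn [ 0.09  0.3  -0.25]
```

View pics/w11.png

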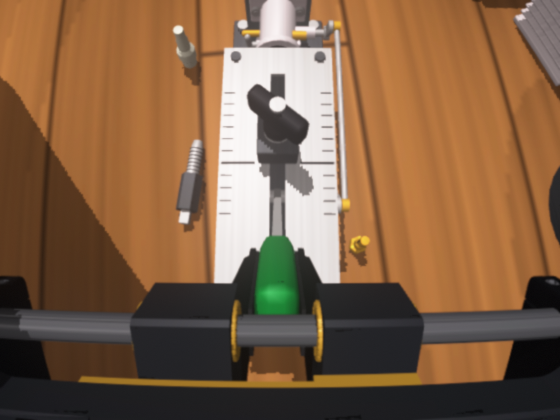

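```bash
python3 - <<'E'
from h import *
for t in (.1,.2,.3,.4,.5,.55,.58,.6): 
    print(t,end=" ");need(*lev(t,147.5))
E
```

```text
0.1 shift [-0.1  3.8 15.2] turn [-5.64  0.32 -0.23]
0.2 shift [ 0.   6.  29.8] turn [-11.37   0.33  -0.21]
0.3 shift [ 0.1  9.6 44.1] turn [-17.1    0.34  -0.2 ]
0.4 shift [ 0.2 14.6 58. ] turn [-22.83   0.35  -0.18]
0.5 shift [ 0.3 21.  71.2] turn [-28.56   0.36  -0.16]
0.55 shift [ 0.3 24.7 77.6] turn [-31.43   0.36  -0.16]
0.58 shift [ 0.4 27.1 81.4] turn [-33.14   0.37  -0.15]
0.6 shift [ 0.4 28.7 83.8] turn [-34.29   0.37  -0.15]
```

```bash
python3 -m crank '[[0,2,7,-2.8,0,0],[0,3,15,-5.7,0,0],[0,4,22,-8.5,0,0],[0,6,30,-11.4,0,0],[0,6,30,-11.4,0,0]]';  python3 - <<'E'
from h import *
s=env.state();print(torig(s["ft_force"]+O),s["opening"])
for t in (.2,.3,.4,.5,.53,.56,.58): 
    print(t,end=" ");need(*lev(t,147.5))
E
```

```text
t: 13.45
eef_pos: [517.2, -128.0, 213.4]
tcp_rot: [-1.278, -0.002, -0.086]
ft_force: [-10.8, -16.4, 20.6]
opening: 0.185
[ -9.17701633 -17.32077978  20.63017826] 0.18534603570641706
0.2 shift [-0.2  2.7  0.3] turn [ 0.43  0.5  -0.03]
0.3 shift [-0.1  3.3 15.1] turn [-5.3  0.5 -0. ]
0.4 shift [ 0.   5.4 29.7] turn [-11.03   0.5    0.02]
0.5 shift [ 0.1  8.9 44. ] turn [-16.75   0.5    0.05]
0.53 shift [ 0.2 10.3 48.2] turn [-18.47   0.5    0.06]
0.56 shift [ 0.2 11.7 52.4] turn [-20.19   0.5    0.06]
0.58 shift [ 0.2 12.8 55.1] turn [-21.34   0.5    0.07]
```

```bash
python3 -m crank '[[0,0,8,-2.8,0,0],[0,0.4,15,-5.5,0,0],[0,1.2,22,-8.3,0,0],[0,2.5,29.5,-11.1,0,0],[0,2.5,29.5,-11.1,0,0]]';  python3 - <<'E'
from h import *
s=env.state();print(torig(s["ft_force"]+O),s["opening"])
for t in (.4,.5,.53,.56,.58,.6): 
    print(t,end=" ");need(*lev(t,150.3))
E
```

```text
t: 13.95
eef_pos: [519.7, -99.2, 219.7]
tcp_rot: [-1.476, -0.003, -0.084]
ft_force: [-2.1, -11.5, -0.7]
opening: 0.185
[ -1.00389686 -11.66524099  -0.7414942 ] 0.18465101302023543
0.4 shift [-0.   0.2  0.8] turn [0.31 0.61 0.09]
0.5 shift [ 0.1  0.9 15.8] turn [-5.42  0.6   0.12]
0.53 shift [ 0.2  1.4 20.3] turn [-7.14  0.6   0.12]
0.56 shift [ 0.2  2.  24.7] turn [-8.86  0.6   0.13]
0.58 shift [ 0.2  2.5 27.7] turn [-10.01   0.6    0.14]
0.6 shift [ 0.3  3.1 30.7] turn [-11.15   0.6    0.15]
```

```bash
python3 -m crank '[[0,0.3,5,-1.8,0,0],[0,0.6,10,-3.6,0,0],[0,1,15.5,-5.4,0,0],[0,1.4,20,-7.1,0,0],[0,1.4,20,-7.1,0,0]]';  python3 - <<'E'
from h import *
s=env.state();print(torig(s["ft_force"]+O),s["opening"])
for t in (.53,.56,.58,.6): 
    print(t,end=" ");need(*lev(t,150.3))
E
```

```text
t: 14.45
eef_pos: [521.5, -80.1, 220.6]
tcp_rot: [-1.604, -0.003, -0.083]
ft_force: [-1.3, -12.7, 2.9]
opening: 0.185
[ -0.06728317 -12.72598744   2.91003993] 0.18500326784039173
0.53 shift [0.  0.3 1.1] turn [0.16 0.66 0.17]
0.56 shift [0.1 0.4 5.6] turn [-1.56  0.66  0.18]
0.58 shift [0.1 0.5 8.6] turn [-2.7   0.65  0.19]
0.6 shift [ 0.1  0.7 11.6] turn [-3.85  0.65  0.19]
```

```bash
python3 -m crank '[[0,0.2,2.5,-0.8,0,0],[0,0.3,5,-1.6,0,0],[0,0.4,7.5,-2.4,0,0],[0,0.4,7.5,-2.4,0,0],[0,0.4,7.5,-2.4,0,0]]';  python3 - <<'E'
from h import *
s=env.state();print(torig(s["ft_force"]+O),s["opening"],s["moment"])
for t in (.56,.58,.6): 
    print(t,end=" ");need(*lev(t,150.3))
E
```

```text
t: 14.95
eef_pos: [522.0, -74.8, 220.4]
tcp_rot: [-1.649, -0.002, -0.084]
ft_force: [-2.7, -16.8, 3.6]
opening: 0.187
[ -1.06732957 -17.01677931   3.62159217] 0.18743235011406664 [-2.21361592  0.7927053  -0.45569401]
0.56 shift [0.  0.3 0.3] turn [1.02 0.63 0.18]
0.58 shift [0.  0.3 3.3] turn [-0.12  0.63  0.18]
0.6 shift [0.1 0.4 6.3] turn [-1.27  0.63  0.19]
```

```bash
python3 -m crank '[[0,0.2,1.5,0,0,0],[0,0.2,3,0,0,0],[0,0.2,3,0,0,0],[0,0.2,3,0,0,0]]';  python3 - <<'E'
from h import *
s=env.state();print(torig(s["ft_force"]+O),s["opening"],s["moment"])
for t in (.56,.58): 
    print(t,end=" ");need(*lev(t,150.3))
for n in("scene","wrist"):
    p,d=vision.read_camera(n);c=vision.calibration(n);cv2.imwrite(f"pics/{n}f.png",p if n=="wrist" else cv2.resize(p[130:280,195:350],None,fx=3.9,fy=3.9,interpolation=cv2.INTER_CUBIC))
E
```

```text
t: 15.35
eef_pos: [522.0, -74.4, 220.3]
tcp_rot: [-1.653, -0.002, -0.084]
ft_force: [-3.2, -19.6, 1.9]
opening: 0.19
[ -1.33012125 -19.82660233   1.87540924] 0.1898873519026956 [-3.07360174  0.92216625 -0.46227081]
0.56 shift [ 0.   0.3 -0.1] turn [1.25 0.62 0.14]
0.58 shift [0.1 0.3 2.9] turn [0.11 0.62 0.15]
```

View pics/scenef.png

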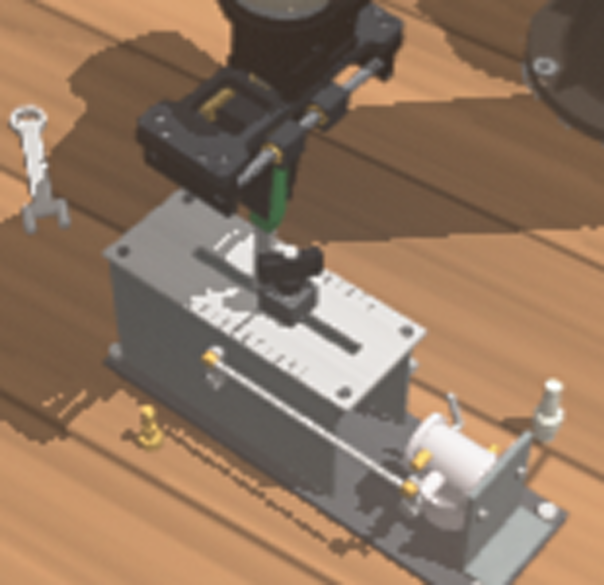

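View pics/wristf.png

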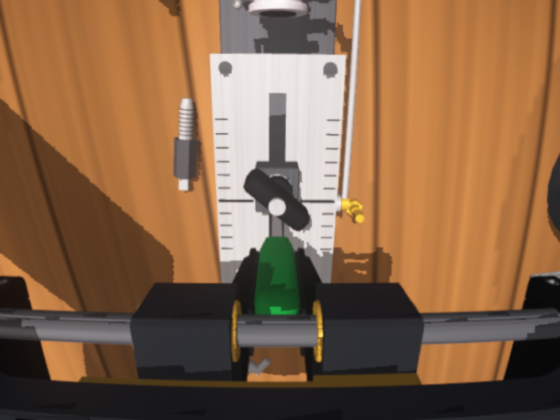

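```bash
python3 -m crank '[[0,0.2,2,0,0,0],[0,0.2,4,0,0,0],[0,0.2,4,0,0,0],[0,0.2,4,0,0,0],[0,0.2,4,0,0,0]]';  python3 - <<'E'
from h import *
for i in range(5):
    s=env.state();print(torig(s["ft_force"]+O),torig(s["eef_pos"]),s["t"]);p,d=vision.read_camera("side")
P=torig(pts(vision.calibration("side"),d)).reshape(420,560,3)
c=vision.calibration("wrist");p,d=vision.read_camera("wrist");P=torig(pts(c,d)).reshape(420,560,3)
k=(P[...,2]>130)&(P[...,2]<149)&(abs(P[...,0])<20)&(P[...,1]>0)&(P[...,1]<60);print(k.sum(),P[k].min(0),P[k].max(0))
x0,y0=200,150
q=cv2.resize(p[y0:y0+120,x0:x0+160],None,fx=5,fy=5,interpolation=cv2.INTER_CUBIC)
cv2.imwrite("pics/g.png",q)
E
```

```text
t: 15.95
eef_pos: [522.1, -73.9, 220.4]
tcp_rot: [-1.658, -0.001, -0.084]
ft_force: [-2.6, -24.7, 3.1]
opening: 0.188
[ -0.25131906 -24.83417937   3.12924974] [-1.92679597e-02  9.64103295e+00  2.20356268e+02] 15.95
[ -1.54368493 -25.32572321   2.83872744] [-3.37849981e-02  9.63781828e+00  2.20336166e+02] 16.0
[ -1.28836178 -24.76410105   3.17021181] [-3.68148308e-02  9.64338317e+00  2.20331483e+02] 16.05
[ -1.26023159 -23.65732921   2.6525829 ] [-2.87158794e-02  9.62658745e+00  2.20314651e+02] 16.1
[ -2.88633909 -24.63581329   2.69163659] [-3.52041994e-03  9.63332404e+00  2.20369311e+02] 16.15
807 [-15.05086144  12.50522474 130.10983086] [ 14.67674333  43.7258648  148.90467537]
```

View pics/g.png

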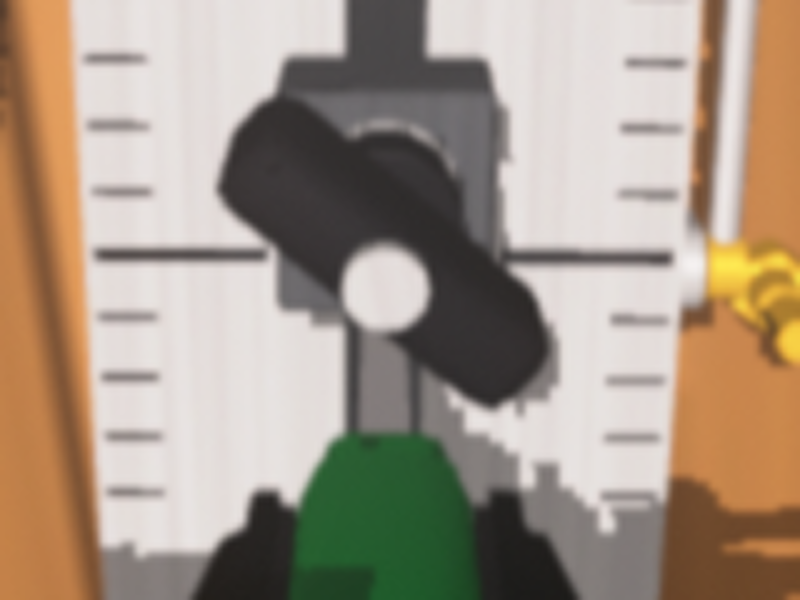

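```bash
python3 -c "
from cell import job;print(job.job_done())"
```

```text
the job is handed in; nothing more can be done
None
```

The stop block is on the long mark and clamped, and I handed the job in with the gripper still pressing the throttle lever against it.

**What I did:** I gripped the clamp knob by its wing, slid the block about 26 mm back to the mark, and turned the knob clockwise to its end stop. Then I gripped the lever's green handle from above and swung it forward onto the stop. The job took about 16 s of the 54 s allowed.

**Last checks before handing in:**
- **Stop position:** the camera depth puts its lever-side face at about y = 12.3 mm against the mark at 12, well inside the 4 mm allowed.
- **Clamp knob:** the wing looks to be at about -0.7 rad in the pictures, which is about 1.35 rad of turn. A depth fit gave about 1.46, which is past the end stop, so I take that as noise. Both are well above 1.1.
- **Lever:** it sits at about 0.564 rad. The push at the grip was steady at about 25 N over the last 0.2 s, against about 10.5 N from the spring, so the lever bears firmly on the stop.
- **Loose parts:** the ones I could see in the last pictures had not visibly moved; I did not measure them.

**What disagreed:**
- **Knob wing width:** the gripper read 18 mm across it, against the stated 13 mm. The picture showed it held square, and it turned as expected.
- **Early swing:** I briefly pushed the lever about 3 mm towards its pivot, with about 28 N at the wrist, and corrected it on the next move.

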